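Refit a suction pump head and hold it shut

TASK

Prise up the suction unit's hinged hatch with the blade of the pry tool in the slot at the hatch's free edge, swing the hatch open past upright and lay the tool down on the steel top. Then set the loose pump head on the two dowels of the pump inside, either way round, press it down against the spring until the two halves meet flush, and finish while still holding it pressed there, so that a colleague can put the screws in; leave the hatch open and the other things where they are.

Things in the scene. Friction and masses are not known exactly. Their poses are not given: they have to be found in the camera images.
- unit: portable suction unit, fixed on the steel top: white casing 200 (x) x 180 (y) x 80 mm high, walls 6 mm, with the pump bay inside (a 36 mm thick motor lies along its +y wall, up to 49 mm high); a grey console 75 mm long, 86 mm high, joins its +x end. Origin: on the steel top under the centre of the white casing. The hatch's hinge runs along x at the +y side; the pry slot is in the middle of the -y side
- seat (a point): centre of the upper face of the pump's lower half, an aluminium block 120 (x) x 80 (y) mm in the middle of the bay, face 30 mm above the steel top, 50 mm below the casing's rim; axes of the unit, z up. Two upright steel dowels stand at x = -45 and +45 mm, y = 0: 8 mm thick, 15 mm tall above the face, the last 6 mm tapered to a blunt nose
- valve (a joint): how far the brass valve disc, 36 mm across, in the middle of the lower half is pressed down, m: at 0 it stands 5 mm above the face, at 0.005 it is flush. Its spring pushes up with 5 N at 0 and 12 N when flush, so the pump head rests a few mm high under its own weight and must be pressed home and held
- slot (a point): centre of the mouth of the pry slot, on the outer face of the casing's -y wall: the slot is 44 mm wide (x) and 10 mm high (z), cut through the 6 mm wall directly below the hatch, with the empty bay behind it; axes of the unit, so a blade enters along +y
- hinge (a point): point in the middle of the hatch's hinge axis, in the plane of the hatch's underside, 80 mm above the steel top; axes of the unit (the hinge runs along x)
- hatch (a joint): angle of the hatch, rad: 0 shut, 1.57 upright, 2.05 at its stop. A flat white plate 200 x 180 x 6 mm, 0.16 kg, no handle; shut, it covers the white casing flush with the outer walls. Its free edge is 178 mm from the hinge axis. The hinge is stiff: the hatch stays at any angle, and raising it takes about 2 N at the free edge
- pry_tool: pry tool lying on the steel top, 185 mm long, 0.12 kg: black flat-sided handle 95 mm long (x = -95 to 0), 24 mm wide (y), 26 mm high (z), then a round shank and a flat steel blade 18 mm wide (y), 2.5 mm thick (z). Origin: on the underside below the handle's front end; x points along the tool to the blade, z up
- blade_tip (a point): middle of the blade's end, 90 mm ahead of the front end of the handle and 13 mm above the tool's underside
- pry_grip (a point): place to grip the tool: middle of the handle's section, 20 mm behind its front end, 110 mm from the blade's end
- pump_head: loose upper half of the pump, aluminium, about 0.34 kg: a plate 120 mm (x) by 80 mm (y) by 12 mm thick with two 10 mm through holes for the dowels at x = -45 and +45 mm, y = 0, and in its middle a block 40 mm (x) by 30 mm (y) that rises from the plate to 47 mm above the underside, to grip. Origin: centre of the underside, z up
- screw_dish: small round steel dish with screws, 84 mm across, 22 mm high, bystander; origin under its centre
- jar: clear suction jar with a white lid, 98 mm across, 168 mm high, bystander; origin under its centre
- tape_roll: roll of tape lying flat, 72 mm across, 25 mm high, bystander; origin under its centre
- air_filter: white round air filter with a spout on top, 52 mm across, 38 mm high, bystander; origin under its centre
Things that resemble listed ones, but are neither listed nor needed, are in the scene too. There is more than one size of the pry_tool; the job needs the middle-sized.

How it is judged:
By the outcome, as a careful person would: the job done as asked, in the order asked, and still so for the second after the job is handed in, while the arm keeps its last pose, push and grip.
It also fails if it takes over 72 s, if anything falls off the work surface, if the arm or the gripper's body presses on something with over 40 N, if the wrist force passes 120 N, or if a joint passes its speed limit or range.

ROBOT

A 6-joint arm with a two-finger parallel gripper is mounted at the origin on the work surface. World frame = base frame: x ahead of the robot, y to its left, z up, the work surface at z = 0. Lengths are in m, angles in rad, forces in N, time in s.
With the tool pointing down it reaches from about 0.3 to 0.875 m from the base axis. Payload 4.2 kg.
Tool frame: the origin (TCP) lies at the centre of the arm's flange, where the gripper is bolted on; the fingertips stand 173 mm ahead of it and the grasp point (between the pads) lies 155 mm ahead of it; z points along the fingers, y is the line along which they close (so a half turn about z gives the same grasp; the last joint's range is limited). The gripper opens to 85 mm and grips with 20 to 120 N. Pads are 22 mm wide; open, the fingers measure 114 mm over their backs; the gripper's body (76 mm by 85 mm) begins 54 mm behind the grasp point. The pads swing forward as they close: fully open they stand 13 mm farther back than shut.
Start: joints at [-1.3, 0.32, 1.565, -0, 1.257, -0.02], TCP at [0.165, -0.551, 0.405] pointing down, gripper open.
Joint ranges: [-3.11, 3.11], [-0.84, 2.01], [0.21, 2.61], [-1.34, 4.49], [0.05, 2.63], [-2.56, 2.56]. Speed limits (rad/s): [2.57, 2.57, 3.14, 3.14, 3.14, 3.14].

INTERFACE

Orientations are given as [roll, pitch, yaw] about the fixed x, y, z axes, in that order (R = Rz(yaw) Ry(pitch) Rx(roll)).
In Python, from station import env, imaging, sign_off, models gives the robot as it stands. The module is installed in compiled form; this text tells all that it offers.
- The arm moves only by the tool move_arm, never from a script. Its arguments are lists of equal length, an entry for each row: "slide": the shift along the tool's x, y, z each as a share of 0.2 m, from -1 to 1, a list of three; "angular": the turn, a rotation vector about the tool's x, y, z each as a share of 90 degrees, from -1 to 1, a list of three. In form: {"slide": [[x, y, z], ...], "angular": [[rx, ry, rz], ...]}. A call has 1 to 5 rows; each row is the pose to reach, as a shift and turn from the pose commanded when the call began, along the tool's axes at that moment; what a row does not reach only later rows make up. A row lasts 1/8 s, in which the tool goes at most 62.5 mm and 10.7 degrees, less where a joint would pass 70% of its speed; a pose out of reach is approached as far as the arm can. A call with a number of a shift or a turn outside -1 to 1 is refused whole. A call with a gripper value outside its range is refused whole. "gripper" is the opening, from 0 (shut) to 1 (fully open), set as the call begins (left out, the last holds). The fingers move at their own pace and stop on an object; "newtons" is the grip in N (left out, the last holds). Time passes only in rows, so rows that repeat a pose let the fingers close. It gives the time, the measured TCP pose, the force, the opening and the grip force at its end, in the units of the state.
- env.state(): the state, without advancing time (a new reading comes with each control period).
- imaging.snapshot(name): name is "side" or "top"; returns a dict with "pixels" (420x560x3 uint8, red, green, blue), "depth" (420x560 float32, m along the optical axis (not along the pixel's ray), 0 where there is no reading), "K" (3x3 intrinsics, pixels), "R" (3x3) and "t" (3): a world point X has camera coordinates R X + t. Camera axes: x right, y down, z forward; pixel columns grow to the right and rows downward; lengths in m; the calibration is good to about 2 mm. A picture is of the moment at which its call begins.
- sign_off(): hands the job in; it is judged then, once.
Trained networks look in a picture, given as the dict that the camera call returned (one of the last four; its "shot" number tells which), for a name from the list of things; names that differ only in an ending like _2 or _b are one class to them, and where a whole thing is asked for, a point or a joint stands for the part that bears it (a point fixed in the world has none). Each returns a list of dicts, best first, with "conf" (0 to 1); they miss things now and then, are a little off and sometimes report something else, mostly with a low value. They report only what shows in the picture. A call takes as long as a camera call. They do not tell look-alikes from the thing itself.
- models.look_for(picture, target): "location" ([x, y, z] in m, in the coordinates of the camera as it stood for that picture, good to about 4 mm: the middle of the surface that is visible of it).
- models.silhouettes(picture, target): "pixels" (420x560 bool, what is visible of it).
The state is a dict: "time": time; "q": joint angles; "dq": joint speeds; "effort": joint torques, N m; "tool_pos": TCP position; "tool_rot": TCP orientation; "contact_force": force on the tool from outside, world axes, zero at the start; "moment": the same for the moment, N m; "opening": opening from 0.0 (shut) to 1.0 (fully open); "gripper_force": force on a finger pad.
Only numpy, scipy, OpenCV 4.12 (cv2) and the standard library are available. Lean on these libraries where they do the work, as an engineer would, in place of code of your own. Each camera call takes 0.05 s, during which the arm holds its last target. There are 200 camera calls.

## Working session

There is one attempt and no reset: what is moved stays moved. The work goes in short steps, Python scripts to look and compute and a tool call to move; the robot and the scene stay as the last step left them, time stands still between calls to the robot, and variables do not carry over. Pictures are saved under pics/ and viewed, at most 10 in all, crops included, and the job is handed in when it is done.

Besides the shell and the picture viewer there is one more tool, called as name(argument=value, ...) on one line, values as JSON. move_arm: Moves the arm, as the interface text tells. Shift numbers are shares of 0.2 m and turn numbers shares of 90 degrees, none past 1 either way. Its arguments: {"type":"object","properties":{"slide":{"type":"array","items":{"type":"array","items":{"type":"number"}}},"angular":{"type":"array","items":{"type":"array","items":{"type":"number"}}},"gripper":{"type":"number"},"newtons":{"type":"number"}},"required":["slide","angular"]}

```bash
mkdir -p pics
cat > h.py <<'E'
import numpy as np, cv2
from station import env, imaging, sign_off, models
def world(p,X): return p["R"].T@(np.asarray(X)-p["t"])
def cloud(p):
    d=p["depth"];v,u=np.mgrid[:420,:560];K=p["K"]
    c=np.stack([(u-K[0,2])/K[0,0]*d,(v-K[1,2])/K[1,1]*d,d],-1)
    return (c-p["t"])@p["R"]
def save(p,n): cv2.imwrite("pics/"+n,p["pixels"][:,:,::-1])
E
python3 - <<'E'
from h import *
for n in("top","side"):
    p=imaging.snapshot(n);save(p,n+"1.png");np.save(n+"1.npy",cloud(p))
    print(n,"cam",-p["R"].T@p["t"],p["R"][2])
    for t in("unit","hatch","slot","pry_tool","pump_head","screw_dish","jar","tape_roll","air_filter"):
        print(t,[(world(p,r["location"]).round(3).tolist(),round(r["conf"],2)) for r in models.look_for(p,t)])
print(env.state())
E
```

```text
top cam [ 0.26117449 -0.01504696  1.34082735] [ 0.20418531  0.00156115 -0.97893101]
unit [([0.544, 0.154, 0.086], 0.9)]
hatch [([0.513, 0.159, 0.087], 0.79), ([0.44, -0.333, 0.012], 0.57), ([0.457, -0.143, 0.025], 0.51)]
slot [([0.545, 0.156, 0.089], 0.9), ([0.46, -0.142, 0.026], 0.19)]
pry_tool [([0.46, -0.142, 0.028], 0.89), ([0.559, -0.61, 0.036], 0.86), ([0.328, -0.108, 0.017], 0.56)]
pump_head [([0.437, -0.333, 0.013], 0.68)]
screw_dish []
jar [([0.486, 0.509, 0.145], 0.75)]
tape_roll [([0.695, -0.177, 0.022], 0.67)]
air_filter [([0.741, -0.033, 0.012], 0.7)]
side cam [-0.045143    0.53428223  0.85007148] [ 0.53052213 -0.50163693 -0.68330568]
unit [([0.512, 0.175, 0.082], 0.97)]
hatch [([0.509, 0.171, 0.086], 0.82)]
slot [([0.515, 0.179, 0.087], 0.9)]
pry_tool [([0.456, -0.145, 0.016], 0.71), ([0.556, -0.615, 0.026], 0.71), ([0.327, -0.098, 0.013], 0.66)]
pump_head [([0.432, -0.321, 0.014], 0.58)]
screw_dish [([0.608, -0.348, 0.007], 0.79)]
jar []
tape_roll [([0.691, -0.178, 0.022], 0.56)]
air_filter [([0.737, -0.024, 0.009], 0.62)]
{'time': 1.0, 'q': array([-1.29999556e+00,  3.19608314e-01,  1.56449955e+00,  4.28445824e-05,
        1.25741838e+00, -2.00073166e-02]), 'dq': array([ 0.00050472, -0.00125658,  0.00016848, -0.00182372, -0.00038873,
       -0.00084327]), 'effort': array([-1.91753541e-03, -4.15429652e+01, -2.34424657e+01, -1.76983176e-04,
        8.35154879e-05,  9.72970355e-06]), 'tool_pos': array([ 0.16486954, -0.5508545 ,  0.40473334]), 'tool_rot': array([ 3.14152544e+00, -3.94220071e-05,  2.90794876e-01]), 'contact_force': array([0.08081584, 0.70459833, 0.44127851]), 'moment': array([ 0.03204842, -0.01099292,  0.01761246]), 'gripper_force': 0.0, 'opening': 1.0011617407897964}
```

View pics/top1.png

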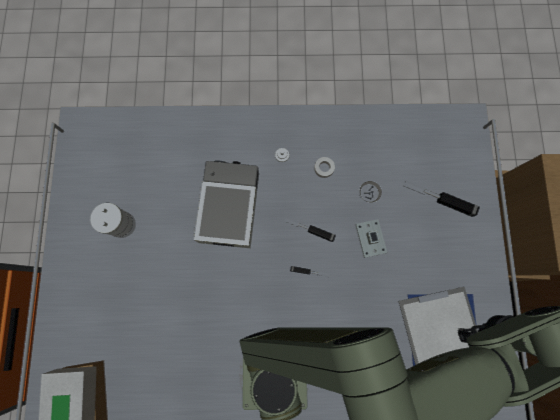

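View pics/side1.png

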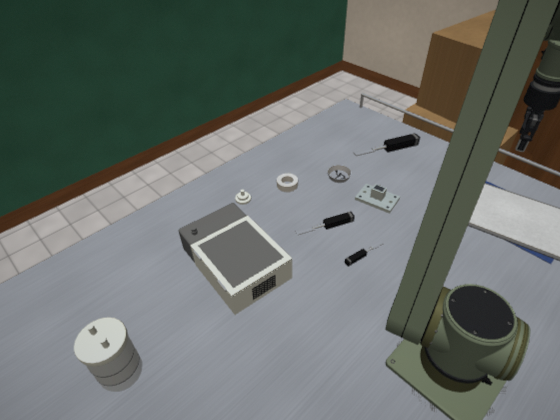

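```bash
cat > m.py <<'E'
from h import *
for n in("top","side"):
    p=imaging.snapshot(n);C=cloud(p)
    for t in("pry_tool","pump_head","unit"):
        for r in models.silhouettes(p,t):
            m=r["pixels"]&(p["depth"]>0);P=C[m]
            if len(P)<20: continue
            if t=="unit":
                T=P[(abs(P[:,2]-0.086)<.008)]
                print("heights",np.percentile(P[:,2],[5,25,50,75,95]).round(3))
            else: T=P
            (c,s,a)=cv2.minAreaRect((T[:,:2]*1000).astype(np.float32))
            print(n,t,round(r["conf"],2),"c",np.round(c,1),"s",np.round(s,1),"ang",round(a,1),"zmax",np.percentile(P[:,2],98).round(3),len(P))
p=imaging.snapshot("top")
im=p["pixels"][140:290,180:500]
cv2.imwrite("pics/crop1.png",cv2.resize(im,None,fx=2.5,fy=2.5,interpolation=cv2.INTER_CUBIC)[:,:,::-1])
E
python3 m.py
```

```text
top pry_tool 0.65 c [ 585.4 -584.9] s [263.8  52.5] ang 67.4 zmax 0.041 760
top pry_tool 0.64 c [ 327.8 -119.4] s [131.   18.9] ang 80.4 zmax 0.024 161
top pry_tool 0.56 c [ 476.5 -124.1] s [182.9  32.1] ang 67.6 zmax 0.031 349
top pump_head 0.56 c [ 441.6 -338. ] s [125.8  87. ] ang 11.7 zmax 0.05 850
heights [0.059 0.084 0.086 0.088 0.09 ]
top unit 0.87 c [555.4 158. ] s [184.7 275.4] ang 83.8 zmax 0.092 4677
side pry_tool 0.94 c [ 583.2 -608.5] s [311.5  86.9] ang 71.2 zmax 0.039 635
side pry_tool 0.75 c [ 326.6 -120.1] s [134.7  18.8] ang 80.8 zmax 0.021 217
side pry_tool 0.68 c [ 474.3 -122. ] s [184.9  27.9] ang 65.6 zmax 0.028 452
side pry_tool 0.37 c [596.9 153.8] s [184.4 366. ] ang 83.9 zmax 0.089 7192
heights [0.016 0.079 0.086 0.087 0.088]
side unit 0.59 c [554.5 157.7] s [185.5 277.6] ang 83.8 zmax 0.089 7436
heights [0.004 0.01  0.012 0.016 0.046]
side unit 0.19 c [0. 0.] s [0. 0.] ang 0.0 zmax 0.048 757
```

View pics/crop1.png

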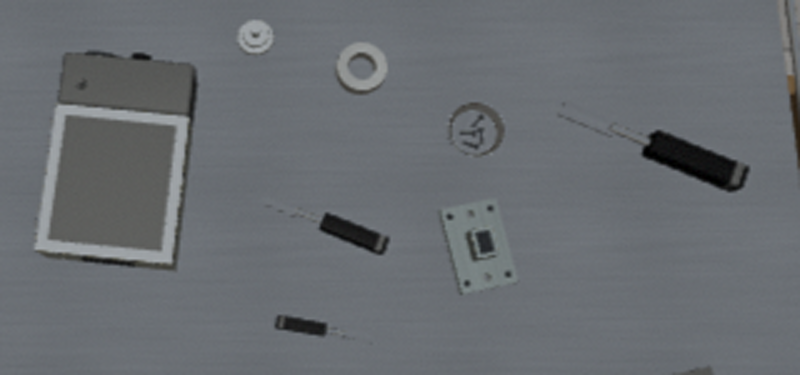

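Middle tool = pixel (321,233), 183 mm long. The others are the large one (458,204; 264 mm) and the small one (303,270; 131 mm). The crop confirms it, and its blade points toward the unit. The pump head is at (372,238) and the unit at (228,205), with its console at the far end.

```bash
cat > plan.py <<'E'
import numpy as np
from scipy.spatial.transform import Rotation as Ro
def R(y,pitch=0): return Ro.from_euler("xyz",[np.pi,pitch,y])
def plan(start,targets):
    """start (pos,rot[rpy]); targets list of (pos,yaw_deg)"""
    p=np.array(start[0],float);r=Ro.from_euler("xyz",start[1])
    for t,y in targets:
        q=R(np.radians(y)); s=r.inv().apply(np.array(t)-p)/.2
        a=(r.inv()*q).as_rotvec()/(np.pi/2)
        print("slide",s.round(4).tolist(),"ang",a.round(4).tolist(),"mm",round(np.linalg.norm(s)*200),"deg",round(np.linalg.norm(a)*90,1))
        p=np.array(t);r=q
E
cat > unit.py <<'E'
import numpy as np
Y=np.radians(-6.2);C=np.array([.5177,.162,0])
def U(x,y,z): return C+np.array([np.cos(Y)*x-np.sin(Y)*y,np.sin(Y)*x+np.cos(Y)*y,z])
E
python3 - <<'E'
from plan import *
plan(([.165,-.551,.405],[np.pi,0,.2908]),[([.32,-.345,.405],40),([.467,-.139,.30],66.5),([.467,-.139,.25],66.5)])
E
```

```text
slide [1.0378, -0.7645, -0.0] ang [-0.0, 0.0, -0.2593] mm 258 deg 23.3
slide [1.2251, -0.3166, 0.525] ang [-0.0, 0.0, -0.2944] mm 274 deg 26.5
slide [0.0, -0.0, 0.25] ang [0.0, 0.0, 0.0] mm 50 deg 0.0
```

move_arm(slide=[[1,-0.76,0],[1,-0.76,0],[1,-0.76,0],[1,-0.76,0],[1,-0.76,0]], angular=[[0,0,-0.26],[0,0,-0.26],[0,0,-0.26],[0,0,-0.26],[0,0,-0.26]], gripper=0.7)

```text
time: 2.08
tool_pos: [0.3145, -0.345, 0.405]
tool_rot: [3.141, -0.001, 0.705]
contact_force: [-0.8, -0.5, -1.2]
opening: 0.697
gripper_force: 0.0
```

move_arm(slide=[[1,-0.3,0.3],[1,-0.3,0.3],[1,-0.3,0.3],[1,-0.3,0.3],[1,-0.3,0.3]], angular=[[0,0,-0.29],[0,0,-0.29],[0,0,-0.29],[0,0,-0.29],[0,0,-0.29]])

```text
time: 2.7
tool_pos: [0.4279, -0.1729, 0.3441]
tool_rot: [-3.14, 0.001, 1.157]
contact_force: [-1.0, -0.9, -0.5]
opening: 0.702
gripper_force: 0.0
```

```bash
cat > look.py <<'E'
from h import *
import sys
for n in("top","side"):
    p=imaging.snapshot(n);C=cloud(p)
    for r in models.silhouettes(p,sys.argv[1]):
        P=C[r["pixels"]&(p["depth"]>0)]
        P=P[(P[:,2]<float(sys.argv[2]))&(P[:,2]>float(sys.argv[3]) if len(sys.argv)>3 else P[:,2]>0)]
        if len(P)<20: continue
        c,s,a=cv2.minAreaRect((P[:,:2]*1000).astype(np.float32))
        print(n,round(r["conf"],2),np.round(c,1),np.round(s,1),round(a,1),"mean",P.mean(0).round(3))
s=env.state();print({k:np.round(s[k],4).tolist() for k in("time","tool_pos","tool_rot","contact_force","opening","q")})
E
python3 look.py pry_tool .04
python3 - <<'E'
from plan import *
from station import env
s=env.state();plan((s["tool_pos"],s["tool_rot"]),[([.467,-.139,.22],66.5),([.467,-.139,.177],66.5)])
E
```

```text
top 0.79 [ 581.  -583.2] [263.   35.8] 63.9 mean [ 0.571 -0.597  0.028]
top 0.61 [336.2 -71.1] [20.5 10.6] 89.3 mean [ 0.336 -0.071  0.019]
top 0.56 [570.9 166.4] [204.9 313.9] 83.9 mean [0.5   0.148 0.016]
top 0.51 [ 480.  -107.1] [148.3  25.2] 69.5 mean [ 0.486 -0.093  0.018]
side 0.86 [ 570.6 -594.9] [ 66.3 148.2] 1.4 mean [ 0.566 -0.597  0.026]
side 0.79 [ 325.  -117.2] [129.5  17.6] 78.5 mean [ 0.328 -0.097  0.015]
side 0.69 [ 473.1 -123.2] [181.  28.] 66.3 mean [ 0.463 -0.138  0.018]
side 0.21 [ 437.9 -343.4] [124.1 104.9] 10.3 mean [ 0.432 -0.327  0.013]
{'time': 2.9, 'tool_pos': [0.427, -0.1745, 0.3451], 'tool_rot': [3.1407, 0.0006, 1.1529], 'contact_force': [0.0379, -0.206, 0.6299], 'opening': 0.6967, 'q': [-0.4128, 0.1921, 1.9047, -0.0007, 1.0438, 0.0054]}
slide [0.2441, 0.1103, 0.6256] ang [0.0006, 0.0004, -0.0049] mm 136 deg 0.4
slide [0.0, -0.0, 0.215] ang [0.0, 0.0, 0.0] mm 43 deg 0.0
```

move_arm(slide=[[0.245,0.11,0.625],[0.245,0.11,0.625],[0.245,0.11,0.625],[0.245,0.11,0.7],[0.245,0.11,0.7]], angular=[[0,0,-0.005],[0,0,-0.005],[0,0,-0.005],[0,0,-0.005],[0,0,-0.005]])

```text
time: 3.52
tool_pos: [0.4671, -0.1384, 0.2054]
tool_rot: [3.141, 0.0, 1.161]
contact_force: [-0.7, -0.4, 0.5]
opening: 0.703
gripper_force: 0.0
```

move_arm(slide=[[0,0,0.13],[0,0,0.13],[0,0,0.13]], angular=[[0,0,0],[0,0,0],[0,0,0]])

```text
time: 3.9
tool_pos: [0.4676, -0.1379, 0.1802]
tool_rot: [3.139, -0.0, 1.162]
contact_force: [-0.8, 0.1, 0.1]
opening: 0.702
gripper_force: 0.0
```

move_arm(slide=[[0,0,0],[0,0,0],[0,0,0],[0,0,0],[0,0,0]], angular=[[0,0,0],[0,0,0],[0,0,0],[0,0,0],[0,0,0]], gripper=0, newtons=90)

```text
time: 4.53
tool_pos: [0.4678, -0.1375, 0.1799]
tool_rot: [3.139, 0.0, 1.163]
contact_force: [-0.6, 0.3, 7.6]
opening: 0.256
gripper_force: 88.6
```

move_arm(slide=[[0,0,-0.1],[0,0,-0.3],[0,0,-0.5],[0,0,-0.6],[0,0,-0.6]], angular=[[0,0,0],[0,0,0],[0,0,0],[0,0,0],[0,0,0]])

```text
time: 5.15
tool_pos: [0.4675, -0.1373, 0.3002]
tool_rot: [3.138, -0.0, 1.163]
contact_force: [-0.1, -0.1, -0.9]
opening: 0.26
gripper_force: 88.2
```

```bash
python3 look.py pry_tool .2 .1;  python3 - <<'E'
from h import *
for n in("top","side"):
    p=imaging.snapshot(n)
    s=env.state(); y=s["tool_rot"][2]; g=s["tool_pos"]-[0,0,.155]
    C=cloud(p)-g; d=np.array([np.cos(y),np.sin(y)]);f=C[...,:2]@d; l=C[...,:2]@[-d[1],d[0]]
    m=(p["depth"]>0)&(f>20e-3)&(f<.14)&(abs(l)<.03)&(abs(C[...,2])<.06)
    for a in np.arange(.02,.14,.01):
        k=m&(f>=a)&(f<a+.01)
        if k.sum(): print(n,a.round(3),k.sum(),np.median(l[k]).round(4),np.median(C[...,2][k]).round(4))
    print("far",f[m].max())
    w=np.array(g);uv=p["K"]@(p["R"]@w+p["t"]);u,v=(uv[:2]/uv[2]).astype(int)
    print(u,v)
    im=p["pixels"][max(0,v-90):v+90,max(0,u-120):u+120]
    cv2.imwrite(f"pics/g_{n}.png",cv2.resize(im,None,fx=2.5,fy=2.5,interpolation=cv2.INTER_CUBIC)[:,:,::-1])
E
```

```text
side 0.7 [ 469.9 -119.9] [184.5  27.1] 68.0 mean [ 0.463 -0.129  0.135]
{'time': 5.35, 'tool_pos': [0.4668, -0.1372, 0.2974], 'tool_rot': [-3.1388, 0.0004, 1.1626], 'contact_force': [0.1141, 1.408, -1.8169], 'opening': 0.2568, 'q': [-0.3094, 0.2825, 1.9193, -0.0001, 0.9427, 0.0988]}
top 0.02 3 0.0038 -0.0096
top 0.03 2 0.0031 -0.0089
top 0.05 4 0.004 -0.0088
top 0.06 18 0.003 -0.0112
top 0.07 18 0.0034 -0.0107
top 0.08 18 0.0035 -0.0109
top 0.09 18 0.003 -0.0106
top 0.1 16 0.0027 -0.011
far 0.1082158405707503
316 224
side 0.02 9 0.0039 -0.0099
side 0.03 11 0.0037 -0.0116
side 0.04 8 0.0041 -0.0107
side 0.05 16 0.0055 -0.0117
side 0.06 16 0.0023 -0.0119
side 0.07 18 0.0063 -0.0112
side 0.08 21 0.0028 -0.0109
side 0.09 18 0.0063 -0.0113
side 0.1 17 0.0037 -0.0114
far 0.10915674322946024
332 189
```

View pics/g_side.png

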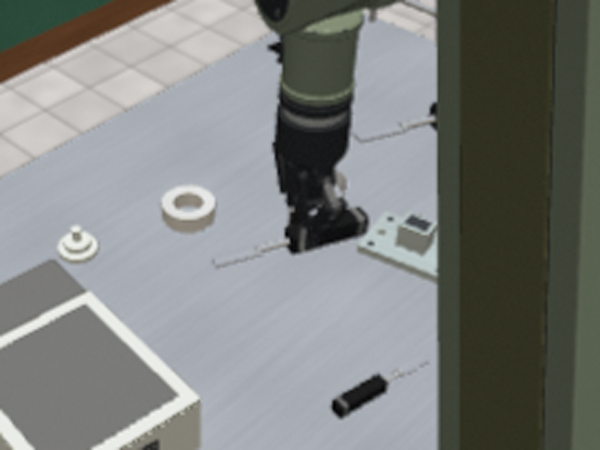

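Run:
```python
from plan import *
from unit import U
from station import env
s=env.state();print(U(0,-220,0)if 0 else U(0.002,-.22,.242),U(0,-.09,.075))
plan(([.4675,-.1373,.299],[np.pi,0,1.1625]),[(U(.002,-.22,.242),83.8),(U(.002,-.168,.242),83.8)])
```

```text
[ 0.49592844 -0.05692921  0.242     ] [0.50798006 0.07252641 0.075     ]
slide [0.4253, -0.0291, 0.285] ang [0.0, 0.0, -0.191] mm 103 deg 17.2
slide [0.26, -0.0, -0.0] ang [0.0, 0.0, 0.0] mm 52 deg 0.0
```

move_arm(slide=[[0.42,-0.03,0.1],[0.42,-0.03,0.285],[0.42,-0.03,0.285],[0.42,-0.03,0.285]], angular=[[0,0,-0.19],[0,0,-0.19],[0,0,-0.19],[0,0,-0.19]])

```text
time: 5.95
tool_pos: [0.4953, -0.0583, 0.2419]
tool_rot: [-3.142, 0.0, 1.46]
contact_force: [0.0, -0.5, -1.2]
opening: 0.263
gripper_force: 88.4
```

```bash
cat > tip.py <<'E'
from h import *
from unit import *
for n in("top","side"):
    p=imaging.snapshot(n)
    s=env.state();W=cloud(p);u=np.stack([np.cos(Y)*(W[...,0]-C[0])+np.sin(Y)*(W[...,1]-C[1]),-np.sin(Y)*(W[...,0]-C[0])+np.cos(Y)*(W[...,1]-C[1]),W[...,2]],-1)
    k=(p["depth"]>0)&(u[...,1]<-.097)&(u[...,1]>-.16)&(abs(u[...,0])<.04)&(u[...,2]>.05)&(u[...,2]<.1)
    if k.any():print(n,"blade unit frame",np.median(u[k],0).round(4),"far y",u[k][:,1].max().round(4),k.sum())
    h=(p["depth"]>0)&(abs(u[...,2]-.086)<.006)&(abs(u[...,0])<.06)&(abs(u[...,1])<.13)
    print("hatch edges y",np.percentile(u[h][:,1],[0.5,99.5]).round(4),"z",np.median(u[h][:,2]).round(4))
    im=p["pixels"]
    w=U(0,-.1,.08);uv=p["K"]@(p["R"]@w+p["t"]);a,b=(uv[:2]/uv[2]).astype(int)
    cv2.imwrite(f"pics/t_{n}.png",cv2.resize(im[b-60:b+60,a-80:a+80],None,fx=4,fy=4,interpolation=cv2.INTER_CUBIC)[:,:,::-1])
print(s["tool_pos"].round(4),s["tool_rot"].round(4))
E
python3 tip.py
```

```text
top blade unit frame [-0.0013 -0.1255  0.0762] far y -0.1123 42
hatch edges y [-0.0914  0.0881] z 0.0867
side blade unit frame [-0.0004 -0.1353  0.0764] far y -0.1122 94
hatch edges y [-0.0909  0.0905] z 0.0865
[ 0.4954 -0.0587  0.2428] [3.1394e+00 4.0000e-04 1.4592e+00]
```

View pics/t_side.png

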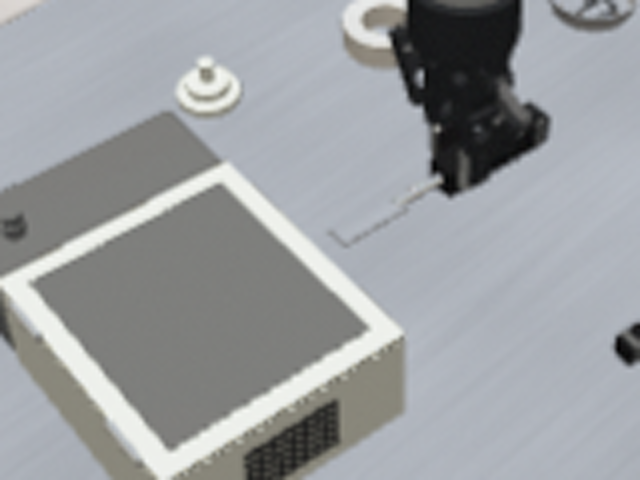

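The blade (345,240) points at the middle of the hatch's free edge, centred about 74.5 mm high. I'll insert it 50 mm.

move_arm(slide=[[0.1,0,0],[0.15,0,0],[0.2,0,0],[0.25,0,0],[0.25,0,0]], angular=[[0,0,0],[0,0,0],[0,0,0],[0,0,0],[0,0,0]])

```text
time: 6.68
tool_pos: [0.5007, -0.0076, 0.2418]
tool_rot: [3.141, 0.0, 1.462]
contact_force: [-0.1, 0.1, -1.2]
opening: 0.261
gripper_force: 88.4
```

Run:
```python
import numpy as np
# tip path (relative to start tip y=-.062,z=.0745) along r=.150 arc; blade top under hatch
r=.15
for th in np.radians([0,10,20,30,40,50,60,70,80,90,97,104,110,114]):
    y=.088-r*np.cos(th)+.00125*np.sin(th); z=.08+r*np.sin(th)-.00125*np.cos(th)
    print(round(np.degrees(th)),"fwd",round((y+.062)/.2,3),"z",round(-(z-.0745)/.2,3))
```

```text
0 fwd 0.0 z -0.021
10 fwd 0.012 z -0.152
20 fwd 0.047 z -0.278
30 fwd 0.104 z -0.397
40 fwd 0.179 z -0.505
50 fwd 0.273 z -0.598
60 fwd 0.38 z -0.674
70 fwd 0.499 z -0.73
80 fwd 0.626 z -0.765
90 fwd 0.756 z -0.777
97 fwd 0.848 z -0.773
104 fwd 0.938 z -0.757
110 fwd 1.012 z -0.734
114 fwd 1.061 z -0.715
```

Inserted with no contact. I'll pry along the arc.

move_arm(slide=[[0,0,-0.05],[0.005,0,-0.11],[0.02,0,-0.18],[0.035,0,-0.24],[0.05,0,-0.28]], angular=[[0,0,0],[0,0,0],[0,0,0],[0,0,0],[0,0,0]])

```text
time: 7.3
tool_pos: [0.5017, 0.0018, 0.2989]
tool_rot: [3.14, 0.001, 1.461]
contact_force: [-0.6, -2.3, -3.3]
opening: 0.263
gripper_force: 88.3
```

```bash
cat > hat.py <<'E'
from h import *
from unit import *
def uf(W): return np.stack([np.cos(Y)*(W[...,0]-C[0])+np.sin(Y)*(W[...,1]-C[1]),-np.sin(Y)*(W[...,0]-C[0])+np.cos(Y)*(W[...,1]-C[1]),W[...,2]],-1)
for n in("side","top"):
    p=imaging.snapshot(n);u=uf(cloud(p))
    for r in models.silhouettes(p,"hatch")[:1]:
        k=r["pixels"]&(p["depth"]>0)&(abs(u[...,0])<.1);P=u[k]
        a=np.degrees(np.arctan2(P[:,2]-.08,.088-P[:,1]));q=np.hypot(P[:,2]-.08,.088-P[:,1])
        f=(q>.1)&(q<.19);print(n,r["conf"],"angle",np.percentile(a[f],[10,50,90]).round(1),f.sum())
        w=(abs(u[...,0])<.09)&(p["depth"]>0)
    save(p,f"h{int(env.state()['time']*100)}_{n}.png")
print({k:np.round(env.state()[k],4).tolist() for k in("time","tool_pos","contact_force","moment")})
E
python3 hat.py; ls pics
```

```text
side 0.88 angle [22.1 23.1 24.2] 2043
top 0.82 angle [22.5 23.7 25.1] 1142
{'time': 7.5, 'tool_pos': [0.502, 0.0021, 0.2981], 'contact_force': [-0.0163, -0.2928, -1.6007], 'moment': [0.1008, 0.0064, 0.0048]}
crop1.png
g_side.png
g_top.png
h740_side.png
h750_top.png
side1.png
t_side.png
t_top.png
top1.png
```

move_arm(slide=[[0.03,0,-0.07],[0.065,0,-0.13],[0.11,0,-0.19],[0.16,0,-0.245],[0.22,0,-0.31]], angular=[[0,0,0],[0,0,0],[0,0,0],[0,0,0],[0,0,0]])

```text
time: 8.12
tool_pos: [0.5065, 0.0463, 0.3605]
tool_rot: [3.141, -0.0, 1.461]
contact_force: [-0.1, -0.7, -3.9]
opening: 0.258
gripper_force: 88.3
```

move_arm(slide=[[0.05,0,-0.045],[0.11,0,-0.085],[0.17,0,-0.115],[0.23,0,-0.14],[0.29,0,-0.155]], angular=[[0,0,0],[0,0,0],[0,0,0],[0,0,0],[0,0,0]])

```text
time: 8.75
tool_pos: [0.513, 0.104, 0.391]
tool_rot: [3.141, 0.0, 1.461]
contact_force: [-0.1, -2.1, -2.1]
opening: 0.254
gripper_force: 88.4
```

```bash
python3 hat.py
```

```text
side 0.74 angle [77.1 78.  78.8] 1564
{'time': 8.95, 'tool_pos': [0.5129, 0.1036, 0.3907], 'contact_force': [0.0509, 0.5254, -1.7609], 'moment': [0.0132, -0.0137, 0.0156]}
```

move_arm(slide=[[0.09,0,-0.025],[0.18,0,-0.035],[0.27,0,-0.03],[0.36,0,-0.015],[0.4,0,0]], angular=[[0,0,0],[0,0,0],[0,0,0],[0,0,0],[0,0,0]])

```text
time: 9.57
tool_pos: [0.5218, 0.1843, 0.3904]
tool_rot: [3.141, -0.001, 1.462]
contact_force: [-0.1, -1.0, -0.3]
opening: 0.261
gripper_force: 88.6
```

move_arm(slide=[[0.05,0,0.01],[0.09,0,0.025],[0.12,0,0.03],[0.12,0,0.03]], angular=[[0,0,0],[0,0,0],[0,0,0],[0,0,0]])

```text
time: 10.07
tool_pos: [0.5243, 0.2069, 0.3846]
tool_rot: [-3.142, -0.0, 1.461]
contact_force: [0.3, -0.0, -0.9]
opening: 0.258
gripper_force: 88.6
```

```bash
python3 hat.py
```

```text
side 0.92 angle [115.8 116.1 117.3] 737
top 0.8 angle [115.2 116.2 116.9] 112
{'time': 10.275, 'tool_pos': [0.5243, 0.2064, 0.3849], 'contact_force': [0.1715, -0.2396, -0.6698], 'moment': [0.0264, -0.0525, 0.0179]}
```

Run:
```python
from plan import *
plan(([.5243,.2066,.3848],[np.pi,0,1.4615]),[([.5025,.008,.385],83.7),([.4675,-.138,.26],66.5),([.4675,-.138,.18],66.5)])
```

```text
slide [-0.999, -0.0, -0.001] ang [0.0, -0.0, 0.0004] mm 200 deg 0.0
slide [-0.7448, -0.0938, 0.625] ang [-0.0, -0.0, 0.1911] mm 195 deg 17.2
slide [0.0, -0.0, 0.4] ang [0.0, 0.0, 0.0] mm 80 deg 0.0
```

move_arm(slide=[[-0.2,0,0],[-0.5,0,0],[-0.8,0,0],[-1,0,0],[-1,0,0]], angular=[[0,0,0],[0,0,0],[0,0,0],[0,0,0],[0,0,0]])

```text
time: 10.9
tool_pos: [0.5019, 0.0054, 0.3851]
tool_rot: [3.141, 0.0, 1.457]
contact_force: [-0.4, 0.3, -1.4]
opening: 0.256
gripper_force: 88.6
```

move_arm(slide=[[-0.4,-0.05,0.1],[-0.745,-0.095,0.3],[-0.745,-0.095,0.625],[-0.745,-0.095,0.625],[-0.745,-0.095,0.625]], angular=[[0,0,0.1],[0,0,0.19],[0,0,0.19],[0,0,0.19],[0,0,0.19]])

```text
time: 11.52
tool_pos: [0.4669, -0.138, 0.2583]
tool_rot: [-3.138, -0.0, 1.162]
contact_force: [0.5, 0.3, -1.1]
opening: 0.255
gripper_force: 88.6
```

move_arm(slide=[[0,0,0.15],[0,0,0.27],[0,0,0.34],[0,0,0.38],[0,0,0.38]], angular=[[0,0,0],[0,0,0],[0,0,0],[0,0,0],[0,0,0]])

```text
time: 12.15
tool_pos: [0.4675, -0.1381, 0.184]
tool_rot: [3.141, -0.0, 1.163]
contact_force: [-0.8, 0.7, -0.8]
opening: 0.257
gripper_force: 88.6
```

```bash
python3 look.py pry_tool .06 .001; python3 look.py pump_head .06 .005 | grep -v time
python3 - <<'E'
from h import *
p=imaging.snapshot("side");save(p,"s2.png")
E
```

```text
top 0.95 [ 580.9 -582.9] [261.7  37.1] 64.9 mean [ 0.57  -0.6    0.028]
side 0.75 [ 329.6 -104.5] [104.2  20. ] 84.2 mean [ 0.329 -0.089  0.014]
side 0.72 [ 475.5 -124.4] [181.3  32.5] 64.8 mean [ 0.466 -0.128  0.021]
side 0.56 [ 626.7 -474.9] [21.6 35.4] 36.8 mean [ 0.628 -0.476  0.019]
side 0.45 [517.6 160.1] [26.7 31.7] 49.9 mean [0.516 0.161 0.034]
{'time': 12.35, 'tool_pos': [0.4674, -0.1384, 0.1844], 'tool_rot': [3.14, -0.0001, 1.1626], 'contact_force': [-0.4983, -0.2647, -1.4297], 'opening': 0.2609, 'q': [-0.3114, 0.4418, 2.0446, -0.0001, 0.6537, 0.097]}
top 0.83 [ 439.6 -333.5] [118.5  76.3] 12.6 mean [ 0.438 -0.332  0.018]
side 0.63 [ 482.4 -310.9] [39.7 76.9] 43.2 mean [ 0.474 -0.309  0.011]
side 0.29 [550.5 156.2] [181.1 271.3] 83.3 mean [0.516 0.154 0.031]
```

View pics/s2.png

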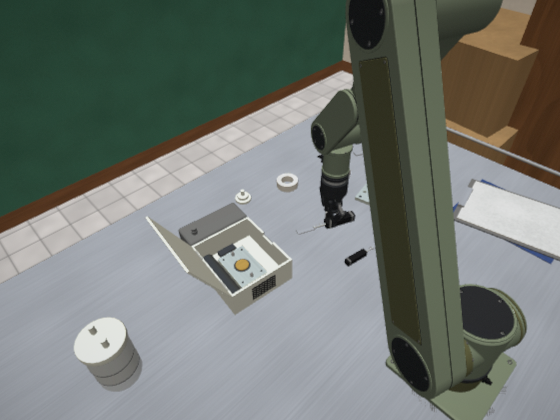

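move_arm(slide=[[0,0,0.01],[0,0,0.018],[0,0,0.018],[0,0,0.018],[0,0,0.018]], angular=[[0,0,0],[0,0,0],[0,0,0],[0,0,0],[0,0,0]])

```text
time: 13.22
tool_pos: [0.4671, -0.1383, 0.1801]
tool_rot: [-3.142, 0.0, 1.163]
contact_force: [0.2, -0.3, -1.9]
opening: 0.26
gripper_force: 88.6
```

move_arm(slide=[[0,0,0],[0,0,0],[0,0,0],[0,0,-0.1],[0,0,-0.4]], angular=[[0,0,0],[0,0,0],[0,0,0],[0,0,0],[0,0,0]], gripper=0.6)

```text
time: 13.85
tool_pos: [0.4663, -0.138, 0.2587]
tool_rot: [-3.134, 0.001, 1.163]
contact_force: [1.0, -0.1, -0.8]
opening: 0.597
gripper_force: 0.0
```

```bash
cat > seat.py <<'E'
from h import *
for n in("top","side"):
    p=imaging.snapshot(n);W=cloud(p);ok=p["depth"]>0
    k=ok&(np.hypot(W[...,0]-.44,W[...,1]+.335)<.06)&(abs(W[...,2]-.047)<.006)
    if k.sum()>15:
        c,s,a=cv2.minAreaRect((W[k][:,:2]*1000).astype(np.float32));print(n,"block",c,s,a,W[k].mean(0),k.sum())
    k=ok&(np.hypot(W[...,0]-.44,W[...,1]+.335)<.09)&(W[...,2]>.007)&(W[...,2]<.018)
    if k.sum()>15:
        c,s,a=cv2.minAreaRect((W[k][:,:2]*1000).astype(np.float32));print(n,"plate",c,s,a,k.sum())
    # valve: brass colour in the bay; lower-half block top
    hsv=cv2.cvtColor(p["pixels"],cv2.COLOR_RGB2HSV)
    b=ok&(np.hypot(W[...,0]-.5177,W[...,1]-.162)<.07)&(hsv[...,1]>90)&(hsv[...,0]>8)&(hsv[...,0]<30)
    if b.sum()>10:print(n,"valve",W[b].mean(0).round(4),((W[b].max(0)+W[b].min(0))/2).round(4),np.ptp(W[b],0).round(3),b.sum())
    q=ok&(np.hypot(W[...,0]-.5177,W[...,1]-.162)<.09)&(W[...,2]>.026)&(W[...,2]<.036)
    if q.sum()>50:
        c,s,a=cv2.minAreaRect((W[q][:,:2]*1000).astype(np.float32));print(n,"lower",c,s,a,q.sum())
    rim=ok&(abs(W[...,2]-.08)<.004)&(np.hypot(W[...,0]-.5177,W[...,1]-.162)<.15)
    for t in("valve","seat"):print(n,t,[(world(p,r["location"]).round(4).tolist(),round(r["conf"],2)) for r in models.look_for(p,t)][:2])
    save(p,f"seat_{n}.png")
print(env.state()["tool_pos"],env.state()["tool_rot"])
E
python3 seat.py
python3 - <<'E'
import cv2
i=cv2.imread("pics/seat_top.png")
cv2.imwrite("pics/seatc.png",cv2.resize(i[140:290,180:420],None,fx=3.3,fy=3.3,interpolation=cv2.INTER_CUBIC))
E
```

```text
top block (439.94158935546875, -336.1101989746094) (38.985755920410156, 30.4298152923584) 13.210637092590332 [ 0.43942087 -0.33549259  0.04659992] 108
top plate (440.1568603515625, -341.4443054199219) (122.78753662109375, 99.98924255371094) 8.011249542236328 647
top valve [0.5172 0.1605 0.0348] [0.5175 0.1603 0.035 ] [0.032 0.034 0.012] 86
top lower (520.4019165039062, 182.3574981689453) (125.00179290771484, 173.4950408935547) 83.08599853515625 757
top valve [([0.5154, 0.1651, 0.0337], 0.53)]
top seat [([0.5485, 0.21, 0.0854], 0.92)]
side block (442.0488586425781, -334.341552734375) (31.11397933959961, 32.734867095947266) 14.204036712646484 [ 0.44282682 -0.33057263  0.04623976] 66
side plate (453.822021484375, -334.0491638183594) (91.08739471435547, 86.4927749633789) 11.572895050048828 295
side valve [0.5179 0.161  0.0341] [0.5198 0.1607 0.0332] [0.039 0.035 0.009] 124
side lower (527.9837646484375, 136.264892578125) (126.80718994140625, 145.92446899414062) 83.23186492919922 1074
side valve [([0.518, 0.1618, 0.0304], 0.59)]
side seat [([0.5403, 0.1766, 0.0554], 0.87), ([0.4594, -0.1452, 0.0205], 0.72)]
[ 0.46657876 -0.13808936  0.25933445] [-3.13984268e+00  2.36210596e-04  1.16258932e+00]
```

View pics/seatc.png

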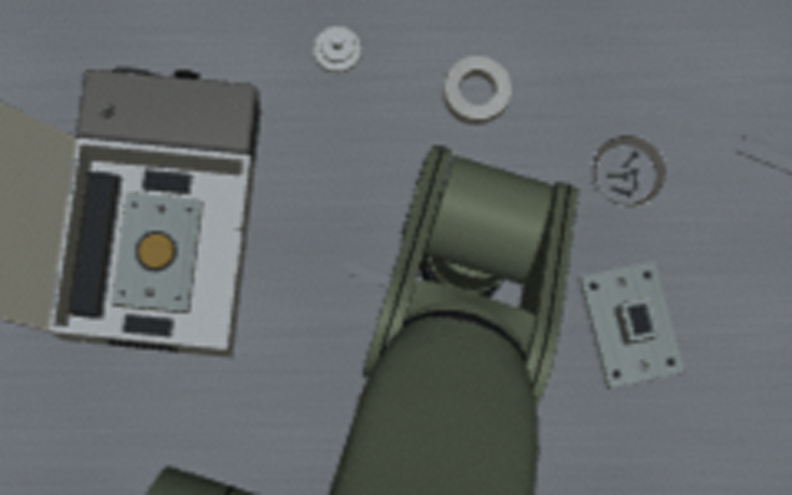

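Run:
```python
from plan import *
plan(([.467,-.138,.2596],[np.pi,0,1.1625]),[([.440,-.335,.27],103.2),([.440,-.335,.188],103.2)])
```

```text
slide [-0.9576, 0.2672, -0.052] ang [0.0, 0.0, -0.4066] mm 199 deg 36.6
slide [0.0, -0.0, 0.41] ang [0.0, 0.0, 0.0] mm 82 deg 0.0
```

move_arm(slide=[[-0.3,0.08,-0.1],[-0.6,0.17,-0.1],[-0.958,0.267,-0.05],[-0.958,0.267,-0.05],[-0.958,0.267,-0.05]], angular=[[0,0,-0.1],[0,0,-0.2],[0,0,-0.32],[0,0,-0.407],[0,0,-0.407]], gripper=0.8)

```text
time: 14.78
tool_pos: [0.4394, -0.3363, 0.2681]
tool_rot: [-3.139, -0.003, 1.798]
contact_force: [0.8, 0.1, -0.4]
opening: 0.798
gripper_force: 0.0
```

move_arm(slide=[[0,0,0.15],[0,0,0.28],[0,0,0.36],[0,0,0.41],[0,0,0.41]], angular=[[0,0,0],[0,0,0],[0,0,0],[0,0,0],[0,0,0]])

```text
time: 15.4
tool_pos: [0.4402, -0.335, 0.1877]
tool_rot: [-3.141, -0.001, 1.802]
contact_force: [-0.2, -0.4, 0.1]
opening: 0.803
gripper_force: 0.0
```

move_arm(slide=[[0,0,0],[0,0,0],[0,0,0],[0,0,0],[0,0,0]], angular=[[0,0,0],[0,0,0],[0,0,0],[0,0,0],[0,0,0]], gripper=0, newtons=90)

```text
time: 16.02
tool_pos: [0.4405, -0.3356, 0.1893]
tool_rot: [3.14, 0.002, 1.801]
contact_force: [0.4, 1.1, 5.5]
opening: 0.455
gripper_force: 91.2
```

```bash
python3 look.py pry_tool .06 .001;python3 hat.py
```

```text
top 0.74 [ 474.5 -122.3] [175.6  29.2] 67.7 mean [ 0.469 -0.128  0.021]
top 0.72 [ 584.1 -593.1] [275.6  51.7] 65.8 mean [ 0.569 -0.602  0.028]
side 0.93 [ 472.9 -121.6] [181.6  29.7] 66.4 mean [ 0.462 -0.136  0.018]
side 0.62 [ 326.2 -119.1] [132.7  19.8] 79.6 mean [ 0.328 -0.099  0.014]
{'time': 16.225, 'tool_pos': [0.4404, -0.3356, 0.1894], 'tool_rot': [3.14, 0.0019, 1.8014], 'contact_force': [-0.652, 1.2393, 5.9333], 'opening': 0.452, 'q': [-0.6719, 0.5087, 1.8853, 0.0002, 0.7452, -0.9027]}
side 0.96 angle [115.8 116.1 117.5] 815
top 0.69 angle [115.2 116.2 117.1] 1332
{'time': 16.425, 'tool_pos': [0.4404, -0.3356, 0.1894], 'contact_force': [0.0327, 1.5697, 5.3606], 'moment': [0.113, 0.0376, -0.1156]}
```

Run:
```python
from plan import *
plan(([.4403,-.3352,.188],[np.pi,0,1.801]),[([.4403,-.3352,.34],103.2),([.46,-.145,.34],96),([.4965,.03,.34],83.8),([.5177,.161,.34],83.8)])
```

```text
slide [0.0, 0.0, -0.76] ang [0.0, 0.0, -0.0001] mm 152 deg 0.0
slide [0.9034, 0.3131, 0.0] ang [0.0, -0.0, 0.08] mm 191 deg 7.2
slide [0.8511, 0.273, 0.0] ang [0.0, -0.0, 0.1356] mm 179 deg 12.2
slide [0.6626, 0.0346, 0.0] ang [0.0, 0.0, 0.0] mm 133 deg 0.0
```

move_arm(slide=[[0,0,-0.15],[0,0,-0.45],[0,0,-0.76],[0,0,-0.76]], angular=[[0,0,0],[0,0,0],[0,0,0],[0,0,0]])

```text
time: 16.92
tool_pos: [0.4409, -0.336, 0.3451]
tool_rot: [3.135, 0.009, 1.802]
contact_force: [0.8, -0.1, -4.3]
opening: 0.456
gripper_force: 91.4
```

move_arm(slide=[[0.2,0.07,0],[0.45,0.155,0],[0.7,0.24,0],[0.903,0.313,0],[0.903,0.313,0]], angular=[[0,0,0.02],[0,0,0.04],[0,0,0.06],[0,0,0.08],[0,0,0.08]])

```text
time: 17.55
tool_pos: [0.4589, -0.1427, 0.3383]
tool_rot: [-3.138, -0.002, 1.68]
contact_force: [0.1, 0.4, -4.0]
opening: 0.455
gripper_force: 91.0
```

move_arm(slide=[[0.25,0.08,0],[0.5,0.16,0],[0.75,0.24,0],[0.851,0.273,0],[0.851,0.273,0]], angular=[[0,0,0.035],[0,0,0.07],[0,0,0.1],[0,0,0.136],[0,0,0.136]])

```text
time: 18.18
tool_pos: [0.4961, 0.0302, 0.3387]
tool_rot: [-3.139, 0.001, 1.465]
contact_force: [-1.0, 0.2, -3.3]
opening: 0.453
gripper_force: 91.0
```

move_arm(slide=[[0.2,0,0],[0.4,0.02,0],[0.6,0.03,0],[0.663,0.035,0],[0.663,0.035,0]], angular=[[0,0,0],[0,0,0],[0,0,0],[0,0,0],[0,0,0]])

```text
time: 18.8
tool_pos: [0.5174, 0.1601, 0.3393]
tool_rot: [-3.14, 0.002, 1.463]
contact_force: [0.4, -0.7, -3.7]
opening: 0.457
gripper_force: 91.1
```

```bash
cat > head.py <<'E'
from h import *
from plan import *
s=env.state()
for n in("top","side"):
    p=imaging.snapshot(n);W=cloud(p);ok=p["depth"]>0
    zt=s["tool_pos"][2]-.189+.012
    k=ok&(np.hypot(W[...,0]-s["tool_pos"][0],W[...,1]-s["tool_pos"][1])<.09)&(abs(W[...,2]-zt)<.006)
    P=W[k]; print(n,k.sum(),"z dev",np.median(P[:,2]-zt).round(4))
    if k.sum()>20:
        c,z,a=cv2.minAreaRect((P[:,:2]*1000).astype(np.float32));print(" rect",np.round(c,1),np.round(z,1),round(a,1))
        A=np.c_[P[:,:2],np.ones(len(P))];print(" tilt",np.linalg.lstsq(A,P[:,2],rcond=None)[0].round(4))
    save(p,f"head_{n}.png")
    uv=p["K"]@(p["R"]@(s["tool_pos"]-[0,0,.19])+p["t"]);u,v=(uv[:2]/uv[2]).astype(int)
    cv2.imwrite(f"pics/headc_{n}.png",cv2.resize(p["pixels"][v-60:v+60,u-80:u+80],None,fx=4.5,fy=4.5,interpolation=cv2.INTER_CUBIC)[:,:,::-1]);print(u,v)
print(s["tool_pos"],s["tool_rot"],s["contact_force"])
E
python3 head.py
```

```text
top 64 z dev -0.001
 rect [525.5 144.7] [ 48.1 104.2] 43.2
 tilt [0.0218 0.0349 0.145 ]
222 208
side 850 z dev -0.0006
 rect [515.6 158.8] [ 81.1 123.5] 82.5
 tilt [ 0.0007 -0.0075  0.1626]
237 234
[0.51742902 0.16008208 0.33929825] [-3.14034010e+00  1.59445979e-03  1.46313914e+00] [ 0.35465534 -0.66371627 -3.73142757]
```

View pics/headc_side.png

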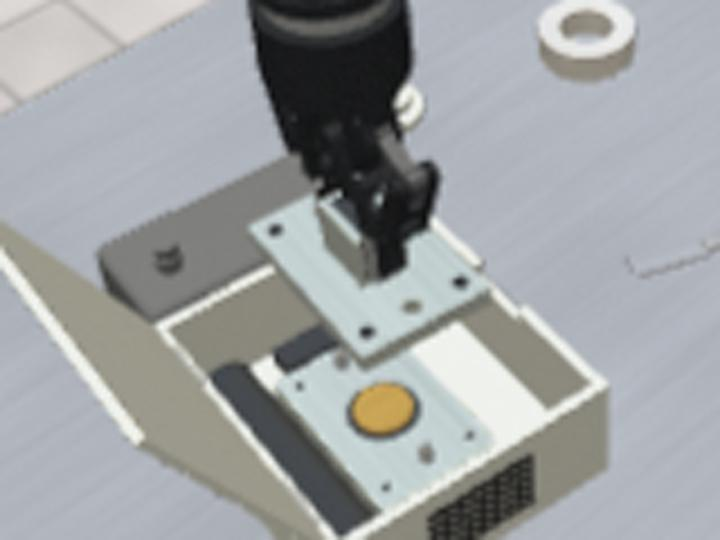

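```bash
cat > rays.py <<'E'
from h import *
s=env.state();p=imaging.snapshot("side");g=cv2.cvtColor(p["pixels"],cv2.COLOR_RGB2GRAY).astype(float)
def ray(u,v,z):
    d=p["R"].T@np.linalg.inv(p["K"])@[u,v,1];c=-p["R"].T@p["t"];return c+d*(z-c[2])/d[2]
def dark(cx,cy,r=3):
    u0,v0=int(round(157+cx/4.5)),int(round(174+cy/4.5));w=g[v0-r:v0+r+1,u0-r:u0+r+1]
    m=np.clip(np.median(w)-12-w,0,None);y,x=np.mgrid[-r:r+1,-r:r+1];return u0+(m*x).sum()/m.sum(),v0+(m*y).sum()/m.sum()
zt=s["tool_pos"][2]-.189+.012
H={k:ray(*dark(*v),zt) for k,v in dict(pp=(275,230),mm=(461,282),mp=(366,332)).items()}
L={k:ray(*dark(*v),.030) for k,v in dict(pp=(300,386),mm=(470,435),mp=(386,487)).items()}
for n,D in(("head",H),("low",L)):
    a=D["pp"]-D["mp"];b=D["mm"]-D["mp"]
    print(n,"centre",((D["pp"]+D["mm"])/2).round(4),"dx",np.linalg.norm(a).round(4),np.degrees(np.arctan2(a[1],a[0])).round(2),"dy",np.linalg.norm(b).round(4),np.degrees(np.arctan2(b[1],b[0])).round(2))
hsv=cv2.cvtColor(p["pixels"],cv2.COLOR_RGB2HSV);m=((hsv[...,1]>90)&(hsv[...,0]>8)&(hsv[...,0]<30));m[:, :225]=0;m[:,260:]=0;m[:250]=0;m[285:]=0
v,u=np.nonzero(m);print("valve",ray((u.min()+u.max())/2,(v.min()+v.max())/2,.035).round(4),len(u))
print("dowels eyeballed tops",ray(157+343/4.5,174+352/4.5,.045).round(4),ray(157+425/4.5,174+446/4.5,.045).round(4),"hole",ray(157+412/4.5,174+307/4.5,zt).round(4))
print(s["tool_pos"].round(4))
E
python3 rays.py
```

```text
head centre [0.5166 0.1585 0.1626] dx 0.0948 -7.37 dy 0.0581 -97.69
low centre [0.5201 0.1598 0.03  ] dx 0.0947 -6.26 dy 0.0584 -95.96
valve [0.5176 0.1616 0.035 ] 124
dowels eyeballed tops [0.559  0.1549 0.045 ] [0.4711 0.1663 0.045 ] hole [0.4693 0.1654 0.1626]
[0.5172 0.1594 0.3396]
```

move_arm(slide=[[0.013,0.01,0.1],[0.013,0.01,0.22],[0.013,0.01,0.34],[0.013,0.01,0.42],[0.013,0.01,0.45]], angular=[[0,0,-0.008],[0,0,-0.008],[0,0,-0.008],[0,0,-0.008],[0,0,-0.008]])

```text
time: 19.58
tool_pos: [0.5195, 0.1626, 0.2493]
tool_rot: [-3.14, 0.001, 1.474]
contact_force: [0.5, -0.2, -3.9]
opening: 0.462
gripper_force: 91.2
```

```bash
python3 head.py
```

```text
top 64 z dev -0.0006
 rect [544.3 156.7] [176.8  70.1] 79.8
 tilt [-0.0089  0.0221  0.0737]
225 213
side 790 z dev -0.0009
 rect [517.4 160.2] [174.1 122. ] 83.0
 tilt [0.0034 0.0097 0.0682]
239 258
[0.51946087 0.1625676  0.24932936] [-3.14037343e+00  7.24162335e-04  1.47442648e+00] [ 0.48174641 -0.18913492 -3.90510203]
```

View pics/headc_side.png

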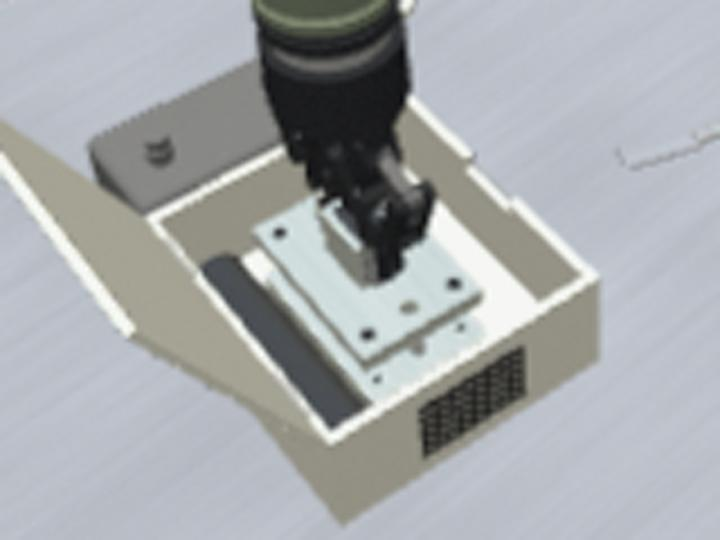

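The head (plate corners 255,235 / 480,295) hovers level above the lower half. The -x dowel shows at (418,348), just below the hole at (409,307).

```bash
cat > r2.py <<'E'
from h import *
s=env.state();p=imaging.snapshot("side");g=cv2.cvtColor(p["pixels"],cv2.COLOR_RGB2GRAY).astype(float)
def ray(u,v,z):
    d=p["R"].T@np.linalg.inv(p["K"])@[u,v,1];c=-p["R"].T@p["t"];return c+d*(z-c[2])/d[2]
def dark(cx,cy,r=2):
    u0,v0=int(round(159+cx/4.5)),int(round(198+cy/4.5));w=g[v0-r:v0+r+1,u0-r:u0+r+1]
    m=np.clip(np.median(w)-10-w,0,None);y,x=np.mgrid[-r:r+1,-r:r+1];return u0+(m*x).sum()/m.sum(),v0+(m*y).sum()/m.sum()
zt=s["tool_pos"][2]-.189+.012
h=[ray(*dark(*c),zt) for c in((454,284),(367,334))]
l=[ray(*dark(*c),.03) for c in((460,328),(376,380))]
for n,D in(("head",h),("low",l)):
    d=D[0]-D[1];print(n,D[0].round(4),D[1].round(4),"mid",((D[0]+D[1])/2).round(4),np.linalg.norm(d).round(4),np.degrees(np.arctan2(d[1],d[0])).round(2))
print("shift needed",((l[0]+l[1]-h[0]-h[1])/2).round(4))
print("hole",ray(159+409/4.5,198+307/4.5,zt).round(4),"dowel base",ray(159+419/4.5,198+352/4.5,.03).round(4))
E
python3 r2.py
```

```text
head [0.4698 0.1387 0.0729] [0.4769 0.1961 0.0729] mid [0.4733 0.1674 0.0729] 0.0578 -97.04
low [0.4702 0.1359 0.03  ] [0.4762 0.194  0.03  ] mid [0.4732 0.165  0.03  ] 0.0584 -95.9
shift needed [-0.0001 -0.0024 -0.0429]
hole [0.4723 0.1676 0.0729] dowel base [0.4718 0.1648 0.03  ]
```

move_arm(slide=[[-0.008,0.002,0.02],[-0.008,0.002,0.045],[-0.008,0.002,0.07],[-0.008,0.002,0.09],[-0.008,0.002,0.09]], angular=[[0,0,-0.005],[0,0,-0.005],[0,0,-0.005],[0,0,-0.005],[0,0,-0.005]])

```text
time: 20.35
tool_pos: [0.5197, 0.1616, 0.2316]
tool_rot: [-3.141, 0.0, 1.483]
contact_force: [0.8, 0.4, -3.4]
opening: 0.455
gripper_force: 91.2
```

move_arm(slide=[[0,0,0.01],[0,0,0.015],[0,0,0.02],[0,0,0.02]], angular=[[0,0,0],[0,0,0],[0,0,0],[0,0,0]])

```text
time: 20.85
tool_pos: [0.5198, 0.1616, 0.228]
tool_rot: [-3.142, 0.0, 1.483]
contact_force: [-0.1, 0.1, -3.4]
opening: 0.453
gripper_force: 91.2
```

move_arm(slide=[[0,0,0.01],[0,0,0.015],[0,0,0.02],[0,0,0.02]], angular=[[0,0,0],[0,0,0],[0,0,0],[0,0,0]])

```text
time: 21.35
tool_pos: [0.5198, 0.1616, 0.2244]
tool_rot: [3.142, 0.0, 1.483]
contact_force: [-1.1, 0.4, 0.5]
opening: 0.455
gripper_force: 91.5
```

move_arm(slide=[[0,0,0.006],[0,0,0.012],[0,0,0.015],[0,0,0.015]], angular=[[0,0,0],[0,0,0],[0,0,0],[0,0,0]])

```text
time: 21.85
tool_pos: [0.5198, 0.1616, 0.2214]
tool_rot: [3.141, 0.0, 1.483]
contact_force: [-2.6, -0.5, 5.2]
opening: 0.452
gripper_force: 91.9
```

move_arm(slide=[[0,-0.002,0.005],[0,-0.003,0.01],[0,-0.003,0.013],[0,-0.003,0.013]], angular=[[0,0,0],[0,0,0],[0,0,0],[0,0,0]])

```text
time: 22.35
tool_pos: [0.5195, 0.1616, 0.2194]
tool_rot: [3.14, -0.0, 1.483]
contact_force: [-2.1, -1.1, 8.6]
opening: 0.453
gripper_force: 93.0
```

Close to flush. I'll press gently until the force rises sharply.

move_arm(slide=[[0,-0.001,0.004],[0,-0.002,0.007],[0,-0.002,0.007]], angular=[[0,0,0],[0,0,0],[0,0,0]])

```text
time: 22.72
tool_pos: [0.5194, 0.1616, 0.2193]
tool_rot: [3.139, -0.0, 1.483]
contact_force: [-2.9, -2.7, 16.2]
opening: 0.456
gripper_force: 93.7
```

move_arm(slide=[[0,0,0.003],[0,0,0.006],[0,0,0.006],[0,0,0.006]], angular=[[0,0,0],[0,0,0],[0,0,0],[0,0,0]])

```text
time: 23.22
tool_pos: [0.5193, 0.1616, 0.2193]
tool_rot: [3.139, -0.001, 1.483]
contact_force: [-5.3, -2.8, 25.4]
opening: 0.458
gripper_force: 94.7
```

```bash
python3 hat.py; python3 head.py
```

```text
side 0.82 angle [115.8 116.1 117.4] 801
top 47 z dev -0.001
 rect [556.6 177.5] [123.3  50.5] 82.2
 tilt [ 0.0107 -0.0092  0.0367]
226 215
side 1028 z dev -0.0001
 rect [519.7 154.2] [159.3 142.2] 83.9
 tilt [0.004  0.034  0.0344]
241 265
[0.51931345 0.16160165 0.21927473] [ 3.13866288e+00 -5.76114848e-04  1.48313424e+00] [-4.90727426 -2.74546611 25.41389611]Traceback (most recent call last):
  File "hat.py", line 9, in <module>
    f=(q>.1)&(q<.19);print(n,r["conf"],"angle",np.percentile(a[f],[10,50,90]).round(1),f.sum())
                                               ~~~~~~~~~~~~~^^^^^^^^^^^^^^^^^
    return _quantile_unchecked(
        a, q, axis, out, overwrite_input, method, keepdims, weights)
    return _ureduce(a,
                    func=_quantile_ureduce_func,
    ...<5 lines>...
                    overwrite_input=overwrite_input,
                    method=method)
    r = func(a, **kwargs)
    result = _quantile(arr,
                       quantiles=q,
    ...<2 lines>...
                       out=out,
                       weights=wgt)
    slices_having_nans = np.isnan(arr[-1, ...])
                                  ~~~^^^^^^^^^
IndexError: index -1 is out of bounds for axis 0 with size 0
```

View pics/headc_side.png

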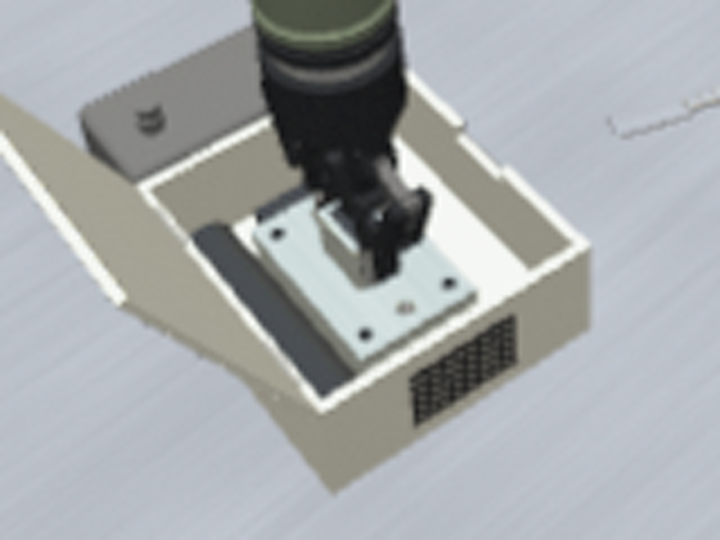

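The head (centre about 365,270) sits flush on the lower half with the dowel in its hole at (405,308). It's held pressed at 25 N, and the hatch is still open.

```bash
python3 -c "
from station import sign_off
print(sign_off())"
```

```text
the job is handed in; nothing more can be done
None
```

The job is handed in: the hatch is pried open to about 114°, the middle-sized pry tool is back on the steel top, and the pump head is on both dowels, held pressed flush at about 25 N. No score came back.

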